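Start the hub nut on a tilted tube rotator

TASK

The disc of the tube rotator still has to be fastened: pick the hex flange nut off the red tray and start it, flange first, square on the tilted stud. Set it gently on the stud's end and back it off (anticlockwise) until you feel the thread drop in, then turn it about half a turn clockwise so that the thread holds it, and let go. Leave everything else on the table where it stands.

Things in the scene. Friction and masses are not known exactly. Their poses are not given: they have to be found in the camera images.
- nut: bright aluminium hex flange nut, 64 to 104 g, lying flange down on the tray. Origin: centre of the flange's underside; z along its axis, towards the hex end. Flange 50 mm across, 5 mm thick; above it the hexagon, 36 mm across flats, from 5 to 26 mm above the origin; its flats face 0, 60, 120 .. degrees from its x axis
- nut_thread (a point): point on the nut's axis 4 mm above its origin, where the two starts of its internal thread begin (which way they face is not known); axes as the nut's. Bore 26 mm, right-handed two-start square thread inside: 20 mm between the crests, pitch 6 mm, 12 mm of travel a turn
- stud (a point): the outer end of the thread on the rotator's brass stud, on its axis; z points outward along the axis, which leans 23 to 37 degrees from vertical, roughly towards the robot. Right-handed two-start thread to match the nut, crests 24.8 mm, core 18.8 mm across, running from here 20 mm inward. Gearbox and angle clamp hold the stud: it does not turn with the nut, and may stand at any angle (unknown)
- stud_tip (a point): tip of the stud, 14 mm outward of stud, same axes. The plain nose is 12 mm across here, widens to 18.8 mm over 6 mm, then runs straight to the thread. A nut put on the nose comes to rest with nut_thread 0 to 6 mm inward of stud, by chance of the thread starts, and stays on by itself when let go
- hub (a point): centre of the hub collar's face (52 mm across), 27 mm inward of stud, same axes; the nut need not reach it. Backed off anticlockwise (seen from outside) a resting nut climbs 12 mm a turn until nut_thread is level with stud, at most half a turn away; there it drops 6 mm. From there it can be turned in clockwise, 12 mm a turn. About 1 mm of play
- rotator: tube rotator, fixed: white base 225 x 160 mm, yoke, tilting motor head, white 200 mm disc (face 32 mm inward of stud) with tubes clipped on from 57 mm off the axis outwards, 15 mm high. Origin on the table under the tilt pivot, which is 85 mm up and 93 mm from stud along the stud's axis; the head leans towards -x, a 75 mm high console stands 70 to 140 mm out towards +x
- tray: red plastic tray, 220 x 190 mm, fixed; origin: centre of its underside. Its floor is 8 mm high, rim and cross rib 13 mm; the nut lies on the half at its -x side, three clear cups 54 mm across and 36 mm high stand in a row 65 mm to its +x side
- dropper_green: green dropper bottle, 28 mm across, 84 mm high, standing loose on the table; leave alone; origin at the centre of its foot
- dropper_blue: blue dropper bottle, 28 mm across, 84 mm high, standing loose on the table; leave alone; origin at the centre of its foot
- sample_jar: amber jar with a red lid, 54 mm across, 70 mm high, loose; leave alone; origin at the centre of its foot
- tube_rack: orange rack of capped tubes, 70 x 160 mm, 91 mm high, loose; leave alone; origin at the centre of its underside
- marker: blue marker pen lying on the table, 130 mm long along its x, 12 mm thick, loose; leave alone; origin at the middle of its underside

How it is judged:
By the outcome, as a careful person would: the job done as asked, in the order asked, and still so for the second after the job is handed in, with the robot touching nothing.
It also fails if it takes over 67 s, if anything falls off the work surface, if the arm or the gripper's body presses on something with over 40 N, if the wrist force passes 120 N, or if a joint passes its speed limit or range.

ROBOT

A 6-joint arm with a two-finger parallel gripper is mounted at the origin on the work surface. World frame = base frame: x ahead of the robot, y to its left, z up, the work surface at z = 0. Lengths are in m, angles in rad, forces in N, time in s.
With the tool pointing down it reaches from about 0.325 to 0.9 m from the base axis. Payload 6.1 kg.
Tool frame: the origin (TCP) lies at the very end of the fingers, on their centre line; the grasp point (between the pads) lies 19 mm behind it (env.hold_point_z is the distance from the TCP to the grasp point, in m); z points along the fingers, y is the line along which they close (so a half turn about z gives the same grasp; the last joint's range is limited). The gripper opens to 85 mm and grips with 20 to 120 N. Pads are 22 mm wide; open, the fingers measure 114 mm over their backs; the gripper's body (76 mm by 85 mm) begins 54 mm behind the grasp point. The pads swing forward as they close: fully open they stand 13 mm farther back than shut.
Start: joints at [-1.385, 0.22, 1.526, -0, 1.395, -0.126], TCP at [0.192, -0.595, 0.231] pointing down, gripper open.
Joint ranges: [-2.98, 2.98], [-0.91, 2.08], [0.09, 2.57], [-1.24, 4.39], [0.2, 2.65], [-2.68, 2.68]. Speed limits (rad/s): [2.57, 2.57, 3.01, 3.14, 3.14, 3.14].

INTERFACE

Orientations are given as a unit quaternion [w, x, y, z].
In Python, from station import env gives the robot as it stands.
- The arm moves only by the shell command python3 -m inch 'ROWS' [OPENING]. ROWS is text: rows parted by semicolons, each of 4 numbers parted by spaces: the shift along the tool's x, y, z in cm, then the turn about the tool's z in rad. A call has exactly 10 rows; each row is the pose to reach, as a shift and turn from the pose commanded when the call began, along the tool's axes at that moment; what a row does not reach only later rows make up. A row lasts 1/10 s, in which the tool goes at most 50 mm and 8.59 degrees, less where a joint would pass 70% of its speed; a pose out of reach is approached as far as the arm can. A call with a gripper value outside its range is refused whole. OPENING is the opening, from -1 (shut) to 1 (fully open), set as the call begins (- or left out, the last holds). The fingers move at their own pace and stop on an object; the grip force is fixed at half the most. Time passes only in rows, so rows that repeat a pose let the fingers close, or fill a call up. It gives the time, the measured TCP pose, the force, the opening and the grip force at its end, in the units of the state.
- env.state(): the state, without advancing time (a new reading comes with each control period).
- env.capture(name): name is "side" or "top" or "wrist"; returns a dict with "img" (420x560x3 uint8, red, green, blue), "range_z" (420x560 float32, m along the optical axis (not along the pixel's ray), 0 where there is no reading), "mtx" (3x3 intrinsics, pixels), "k1" (the pictures are not rectified: a ray, as slopes to the right and down, at radius r is drawn at 1 + k1 r^2 times it, then the intrinsics apply), "xyz" and "orientation" of the camera in the world. Camera axes: x right, y down, z forward; pixel columns grow to the right and rows downward; lengths in m; the calibration is good to about 2 mm. A picture is of the moment at which its call begins.
- env.job_done(): hands the job in; it is judged then, once.
The state is a dict: "time_s": time; "joint_pos": joint angles; "qvel": joint speeds; "tau": joint torques, N m; "ee_pos": TCP position; "orientation": TCP orientation; "force": force on the tool from outside, world axes, zero at the start; "moment": the same for the moment, N m; "grip_width": finger opening in m; "grip_force": force on a finger pad.
Only numpy, scipy, OpenCV 4.12 (cv2) and the standard library are available. Lean on these libraries where they do the work, as an engineer would, in place of code of your own. Each camera call takes 0.05 s, during which the arm holds its last target. There are 200 camera calls.

## Working session

There is one attempt and no reset: what is moved stays moved. The work goes in short steps, Python scripts to look and compute and a shell command to move; the robot and the scene stay as the last step left them, time stands still between calls to the robot, and variables do not carry over. Pictures are saved under pics/ and viewed, at most 10 in all, crops included, and the job is handed in when it is done.

```bash
ls -la; mkdir -p pics; cat > h.py <<'E'
import numpy as np, cv2
from scipy.spatial.transform import Rotation as R
def rot(q): return R.from_quat([q[1],q[2],q[3],q[0]])
def rays(c,uv):
    uv=np.atleast_2d(np.asarray(uv,float)); K=c["mtx"]
    d=(uv-[K[0,2],K[1,2]])/[K[0,0],K[1,1]]
    s=d.copy()
    for _ in range(20): s=d/(1+c["k1"]*(s**2).sum(1,keepdims=True))
    return s
def pts(c,uv,z=None):
    "world points at pixels by range (z None) "
    uv=np.atleast_2d(uv); s=rays(c,uv)
    if z is None: z=c["range_z"][uv[:,1].astype(int),uv[:,0].astype(int)]
    p=np.c_[s,np.ones(len(s))]*np.reshape(z,(-1,1))
    return rot(c["orientation"]).apply(p)+c["xyz"]
def cloud(c):
    h,w=c["range_z"].shape; v,u=np.mgrid[:h,:w]
    return pts(c,np.c_[u.ravel(),v.ravel()]).reshape(h,w,3)
E
python3 - <<'E'
from station import env
import cv2,numpy as np,pickle
cs={n:env.capture(n) for n in("side","top","wrist")}
pickle.dump(cs,open("c0.pkl","wb"))
for n in("side","top","wrist"):
    c=cs[n]; cv2.imwrite(f"pics/{n}0.png",c["img"][...,::-1]); print(n,c["xyz"],c["orientation"],c["mtx"][0,0],c["k1"])
print(env.state()); print([a for a in dir(env) if a[0]!='_'])
E
python3 -m inch --help | head -30
```

```text
total 12
drwxr-xr-x  3 agent agent 4096 Dec  1 14:30 .
drwxr-xr-x 23 root  root  4096 Dec  1 14:30 ..
drwxr-xr-x  2 agent agent 4096 Dec  1 14:30 pics
side [ 0.1825547  -0.63071697  1.00840541] [-0.34173079  0.90276477 -0.24096042  0.10086579] 467.18860129914464 -0.022023918178763688
top [0.50471649 0.00432866 1.27032289] [ 0.02512559 -0.69662852  0.71695316 -0.00745475] 396.9505087044738 0.017995928480145973
wrist [ 0.27001401 -0.56926497  0.37281202] [ 0.12883789  0.79811431 -0.58090454 -0.09467976] 306.72824120225664 0.02430865307899743
{'time_s': 0.15, 'joint_pos': array([-1.38511838e+00,  2.21079707e-01,  1.52734446e+00, -2.40521911e-05,
        1.39473499e+00, -1.26127029e-01]), 'qvel': array([-8.51784259e-05, -1.36746463e-03, -4.02442875e-03,  2.33734134e-03,
        1.32501356e-03, -2.50808079e-04]), 'tau': array([ 7.72350031e-04, -4.97484899e+01, -3.89903426e+01, -3.41080295e-04,
        7.19491261e-03,  3.31687616e-06]), 'ee_pos': array([ 0.19161946, -0.59439886,  0.23043109]), 'orientation': array([-7.82551459e-04,  9.87871171e-01,  1.55273747e-01, -3.51515000e-05]), 'force': array([-0.9167485 , -0.58258161, -0.04858425]), 'moment': array([-0.04250834,  0.0086785 ,  0.00505704]), 'grip_force': 0.0, 'grip_width': 0.08551361196989032}
['Unreachable', 'capture', 'hold_point_z', 'job_done', 'state']validation failed for argument at $...
```

View pics/side0.png

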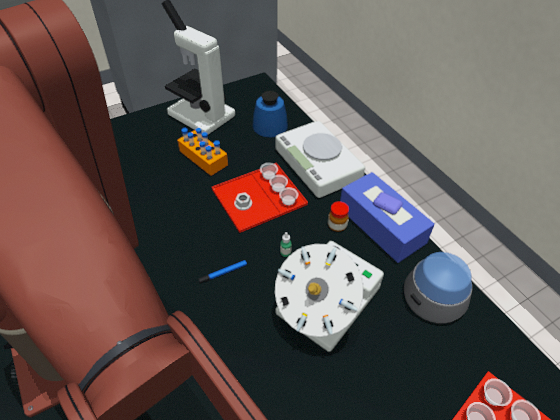

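View pics/top0.png

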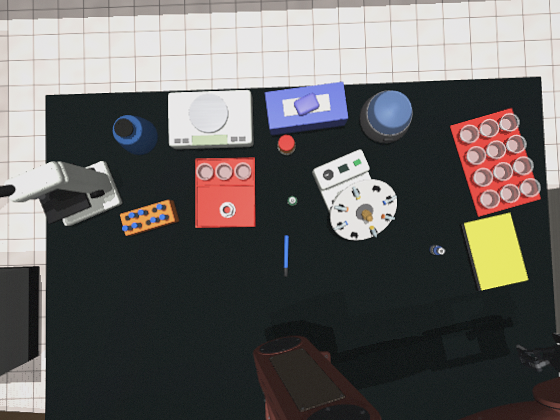

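The side view shows the nut at (243,201), the stud at (315,288) on the disc; the top view shows the nut at (227,210) and the stud at (367,214).

```bash
cat > m0.py <<'E'
import pickle; from h import *
cs=pickle.load(open("c0.pkl","rb")); np.set_printoptions(precision=4,suppress=True)
def plane(P):
    rng=np.random.default_rng(0); best=None
    for _ in range(300):
        a,b,c=P[rng.choice(len(P),3)]; n=np.cross(b-a,c-a)
        if np.linalg.norm(n)<1e-6: continue
        n/=np.linalg.norm(n); i=abs((P-a)@n)<.003
        if best is None or i.sum()>best.sum(): best=i
    Q=P[best]; m=Q.mean(0); n=np.linalg.svd(Q-m,full_matrices=False)[2][2]; n*=np.sign(n[2]); return m,n,Q
for n,uv,rad in(("top",(365,207),45),("side",(318,290),55)):
    c=cs[n]; C=cloud(c); hsv=cv2.cvtColor(c["img"],cv2.COLOR_RGB2HSV)
    v,u=np.mgrid[:420,:560]; near=np.hypot(u-uv[0],v-uv[1])<rad
    w=near&(hsv[...,1]<40)&(hsv[...,2]>170)&(C[...,2]>.09)&(c["range_z"]>0)
    m,nn,Q=plane(C[w]); 
    e1=np.cross(nn,[0,0,1]);e1/=np.linalg.norm(e1);e2=np.cross(nn,e1)
    ab=np.c_[(Q-m)@e1,(Q-m)@e2].astype(np.float32); (cx,cy),r=cv2.minEnclosingCircle(ab)
    print(n,"disc n",nn,"lean",np.degrees(np.arccos(nn[2])),"centre",m+cx*e1+cy*e2,r,w.sum(),len(Q))
    br=near&(hsv[...,0]>12)&(hsv[...,0]<32)&(hsv[...,1]>90)&(c["range_z"]>0)
    B=C[br]; h=(B-m)@nn; B=B[h>.02];h=(B-m)@nn; print(" brass",len(B),h.max() if len(B) else 0,B[h>.036].mean(0),B[np.argsort(h)[-8:]].mean(0), "px",u[br].mean(),v[br].mean())
for n,uv in(("top",(227,210)),("side",(243,201))):
    c=cs[n]; C=cloud(c); hsv=cv2.cvtColor(c["img"],cv2.COLOR_RGB2HSV); v,u=np.mgrid[:420,:560]
    nm=(np.hypot(u-uv[0],v-uv[1])<14)&(C[...,2]>.026)&(hsv[...,1]<120); print(n,"nut",nm.sum(),C[nm].mean(0),C[nm].min(0),C[nm].max(0))
    cv2.imwrite(f"pics/n_{n}.png",cv2.resize(c["img"][uv[1]-35:uv[1]+35,uv[0]-45:uv[0]+45,::-1],None,fx=6,fy=6))
E
python3 m0.py; python3 - <<'E'
import cv2,numpy as np
a=cv2.imread("pics/n_side.png")
i=cv2.imread("pics/side0.png");b=cv2.resize(i[235:345,265:390],None,fx=3.4,fy=3.4); b=b[:374]
cv2.imwrite("pics/comb.png",np.hstack([cv2.resize(a,(370,288)),cv2.resize(b,(327,288))]))
E
```

```text
top disc n [-0.5429 -0.2125  0.8125] lean 35.66075898592586 centre [ 0.5347 -0.2026  0.1363] 0.09996792674064636 2330 1950
 brass 65 0.04785785955753982 [ 0.5132 -0.2092  0.1721] [ 0.5106 -0.2099  0.1755] px 366.50925925925924 215.5
side disc n [-0.5446 -0.2061  0.813 ] lean 35.61094468107659 centre [ 0.5337 -0.2031  0.1344] 0.09898364543914795 4789 3951
 brass 118 0.050017845379757724 [ 0.5104 -0.2156  0.1692] [ 0.5069 -0.2153  0.1719] px 314.1604938271605 288.25308641975306
top nut 82 [0.5519 0.2006 0.0635] [0.5047 0.0043 0.027 ] [0.5705 0.2235 1.2703]
side nut 96 [0.5523 0.2026 0.0312] [0.5328 0.184  0.026 ] [0.5731 0.2216 0.0363]
```

View pics/comb.png

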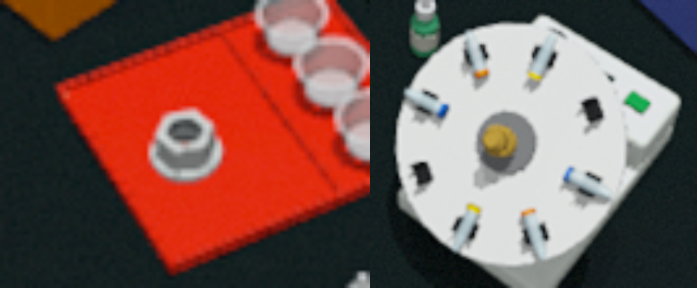

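The crop shows the nut lying flange down on the tray (its hexagon at about (187,135)) and the brass stud at (500,140), leaning towards the camera. Disc fits from both views agree, with a lean of 35.6°. Moving above the nut.

```bash
python3 -m inch '3.3 -3.7 0 0; 6.7 -7.4 0 0; 10 -11.1 0 0; 13.4 -14.8 0 0; 16.7 -18.5 0 0; 20.1 -22.2 0 0; 23.4 -25.9 0 0; 26.8 -29.6 0 0; 30.1 -33.3 0 0; 33.5 -37 0 0' && python3 -m inch '3.3 -3.7 0 0; 6.7 -7.4 0 0; 10 -11.1 0 0; 13.4 -14.8 0 0; 16.7 -18.5 0 0; 20.1 -22.2 1 0; 23.4 -25.9 2 0; 25.1 -27.8 3 0; 25.1 -27.8 4 0; 25.1 -27.8 4 0'
cat > nut.py <<'E'
import sys; from h import *; from station import env
np.set_printoptions(precision=4,suppress=True)
c=env.capture("wrist"); s=env.state(); cv2.imwrite(f"pics/{sys.argv[1]}.png",c["img"][...,::-1])
C=cloud(c); m=(abs(C[...,2]-.034)<.005)&(np.hypot(C[...,0]-.5523,C[...,1]-.2016)<.028)
P=C[m]; print(s["ee_pos"],s["orientation"],s["joint_pos"],s["time_s"]); print(len(P))
if len(P)>50:
    h=cv2.convexHull((P[:,:2]*1000).astype(np.float32)).reshape(-1,2)/1000; 
    (cx,cy),r=cv2.minEnclosingCircle(h.astype(np.float32)); ctr=np.array([cx,cy]); print("ctr",ctr,r,P[:,2].mean())
    a=np.radians(np.arange(0,60,1)); sup=[max(max((h-ctr)@[np.cos(t+k*np.pi/3),np.sin(t+k*np.pi/3)] for k in [0])for _ in[0]) if 0 else sum(((h-ctr)@[np.cos(t+k*np.pi/3),np.sin(t+k*np.pi/3)]).max() for k in range(6)) for t in a]
    f=a[np.argmin(sup)]; print("flats face deg",np.degrees(f),min(sup)/6,max(sup)/6)
    Rm=rot(s["orientation"]).as_matrix(); y=Rm[:,1]; ya=np.degrees(np.arctan2(y[1],y[0])); print("tool y az",ya,"tool x az",np.degrees(np.arctan2(Rm[1,0],Rm[0,0])))
    print("delta in tool (cm)",Rm.T@(np.r_[ctr,.034]-s["ee_pos"])*100)
E
python3 nut.py w1
```

```text
time_s: 1.15
ee_pos: [0.3972, -0.1382, 0.2313]
orientation: [0.0, 0.988, 0.155, 0.0]
force: [-0.0, -1.2, 0.2]
grip_width: 0.0857
grip_force: 0.0
time_s: 2.15
ee_pos: [0.5489, 0.2013, 0.1887]
orientation: [0.0, 0.988, 0.156, -0.002]
force: [-0.1, 0.7, -1.0]
grip_width: 0.0851
grip_force: 0.0
[0.5494 0.2007 0.1899] [ 0.0003  0.9879  0.1554 -0.0016] [ 0.2157  0.1603  1.6747 -0.0005  1.3098  1.4746] 2.2
741
ctr [0.5554 0.2082] 0.02076178416609764 0.033080165728058
flats face deg 14.0 0.018105503167760183 0.02035408802648489
tool y az -72.1257263119117 tool x az 17.874240671369087
delta in tool (cm) [ 0.8556 -0.5385 15.5884]
```

View pics/w1.png

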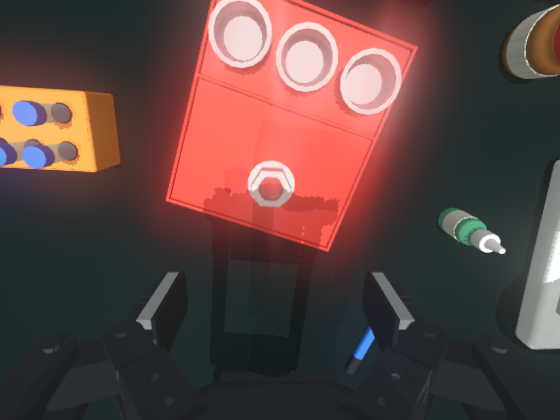

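The wrist picture shows the nut at (272,182), a flat facing picture-up, midway between the fingers and clear of the cups. Turning onto the flats, descending partway and looking again.

```bash
python3 -m inch '0.3 -0.2 2 -0.1; 0.6 -0.4 4 -0.2; 0.8 -0.5 6 -0.3; 0.8 -0.5 8 -0.4; 0.8 -0.5 9 -0.455; 0.8 -0.5 9 -0.455; 0.8 -0.5 9 -0.455; 0.8 -0.5 9 -0.455; 0.8 -0.5 9 -0.455; 0.8 -0.5 9 -0.455' && python3 nut.py w2
```

```text
time_s: 3.2
ee_pos: [0.5572, 0.2087, 0.1022]
orientation: [0.0, 0.927, 0.374, 0.001]
force: [0.2, -0.1, 0.4]
grip_width: 0.0855
grip_force: 0.0
[0.557  0.2087 0.102 ] [0.0001 0.9274 0.374  0.0005] [ 0.226   0.2725  1.7192 -0.      1.1488  1.0303] 3.25
1309
ctr [0.5553 0.2083] 0.020783264189958572 0.03310823331300258
flats face deg 14.999999999999998 0.018223134173580808 0.020553089158902835
tool y az -46.08094247970806 tool x az 43.919083564224685
delta in tool (cm) [-0.1611 -0.0911  6.7969]
```

```bash
python3 -m inch '-0.1 -0.1 2 0; -0.15 -0.1 4 0; -0.15 -0.1 6 0; -0.15 -0.1 7.5 0; -0.15 -0.1 8.3 0; -0.15 -0.1 8.8 0; -0.15 -0.1 8.8 0; -0.15 -0.1 8.8 0; -0.15 -0.1 8.8 0; -0.15 -0.1 8.8 0' && python3 -m inch '0 0 0 0;0 0 0 0;0 0 0 0;0 0 0 0;0 0 0 0;0 0 0 0;0 0 0 0;0 0 0 0;0 0 0 0;0 0 0 0' -1 && python3 -m inch '0 0 -1 0;0 0 -4 0;0 0 -8 0;0 0 -13 0;0 0 -17 0;0 0 -21 0;0 0 -24 0;0 0 -24 0;0 0 -24 0;0 0 -24 0'
```

```text
time_s: 4.25
ee_pos: [0.5555, 0.2085, 0.0141]
orientation: [0.0, 0.927, 0.374, 0.001]
force: [-0.6, 0.1, 0.7]
grip_width: 0.0854
grip_force: 0.0
time_s: 5.25
ee_pos: [0.5552, 0.2084, 0.0136]
orientation: [0.0, 0.927, 0.374, 0.0]
force: [-0.6, 0.3, 4.6]
grip_width: 0.0346
grip_force: 61.5
time_s: 6.25
ee_pos: [0.5537, 0.208, 0.2513]
orientation: [-0.0, 0.927, 0.374, -0.002]
force: [-1.2, 0.2, -0.8]
grip_width: 0.0348
grip_force: 61.0
```

The nut is held: width 34.8 mm, 61 N. The moves can't tilt the tool directly, so I'll see what the arm does at its reach limit, along an azimuth that suits the stud.

```bash
python3 -m inch '3.2 1.4 -1.5 0;6.4 2.8 -3 0;9.6 4.2 -4.5 0;12.8 5.6 -6 0;16 7 -7.5 0;19.2 8.4 -9 0;22.4 9.8 -10.5 0;25.6 11.2 -12 0;28.8 12.6 -13.5 0;32 14 -15 0'; python3 -c "
from station import env; print(env.state()['joint_pos'],env.state()['orientation'])"
```

```text
time_s: 7.25
ee_pos: [0.8302, 0.3099, 0.3659]
orientation: [-0.0, 0.927, 0.374, 0.011]
force: [0.7, -0.4, 0.2]
grip_width: 0.0348
grip_force: 61.0
[0.26720789 1.04806157 0.08798911 0.00357844 1.98427995 1.07286121] [-3.96173191e-04  9.27378974e-01  3.73968670e-01  1.07478419e-02]
```

```bash
python3 -m inch '4 2 0 0;4 2 0 0;8 4 0 0;8 4 0 0;8 4 0 0;8 4 0 0;8 4 0 0;8 4 0 0;8 4 0 0;8 4 0 0'; python3 -c "
from station import env; print(env.state()['joint_pos'],env.state()['orientation'])"
```

```text
time_s: 8.25
ee_pos: [0.8547, 0.3144, 0.3534]
orientation: [0.001, 0.927, 0.374, 0.039]
force: [0.1, 0.7, -2.2]
grip_width: 0.0348
grip_force: 61.0
[0.26343785 1.06268431 0.08912422 0.00752074 1.91217252 1.07020173] [0.00112223 0.92668955 0.37380366 0.03893645]
```

```bash
python3 -m inch '2 -4 0 0;3.6 -8.3 0 0;8 -6.5 0 0;13 -4.5 0 0;17.6 -2.5 0 0;22 -0.6 0 0;26.8 1.4 0 0;31.1 3.6 0 0;31.1 3.6 0 0;31.1 3.6 0 0'; python3 -c "
from station import env; print(env.state()['joint_pos'],env.state()['orientation'])"
```

```text
time_s: 9.25
ee_pos: [0.8589, 0.3968, 0.2996]
orientation: [0.0, 0.926, 0.373, 0.06]
force: [0.1, 0.0, -0.6]
grip_width: 0.0346
grip_force: 61.0
[0.34817481 1.12447586 0.08928765 0.0042495  1.80765413 1.15385595] [3.37654837e-05 9.25804514e-01 3.73196629e-01 6.00855701e-02]
```

```bash
python3 -m inch '-3.7 -1.6 0 0;-7.4 -3.2 0 0;-9.2 -4 0 0;-9.2 -4 0 0;-9.2 -4 0 0;-9.2 -4 0 0;-9.2 -4 0 0;-9.2 -4 0 0;-9.2 -4 0 0;-9.2 -4 0 0'; python3 -c "
from station import env; print(env.state()['joint_pos'],env.state()['orientation'])"
```

```text
time_s: 10.25
ee_pos: [0.7659, 0.3628, 0.2879]
orientation: [0.0, 0.926, 0.373, 0.06]
force: [1.0, 0.0, -0.9]
grip_width: 0.0347
grip_force: 61.0
[0.34785181 0.66334046 0.84121538 0.00426462 1.5161878  1.15178425] [1.72218996e-05 9.25686961e-01 3.73433315e-01 6.04252381e-02]
```

The tilt the arm gives up at its reach limit persists, so it accumulates. Pushing outward again to build it up.

```bash
cat > st.py <<'E'
from h import *; from station import env
np.set_printoptions(precision=4,suppress=True)
s=env.state(); M=rot(s["orientation"]).as_matrix(); z=M[:,2]
n=np.array([-.5437,-.209,.8128]); n/=np.linalg.norm(n)
print("joints",s["joint_pos"],"tilt",np.degrees(np.arccos(-z[2])),"az",np.degrees(np.arctan2(z[1],z[0])),"err deg",np.degrees(np.arccos(-z@n)),"want dir in tool",M.T@(-n))
E
python3 -m inch '4.6 1.9 0 0;9.2 3.9 0 0;13.8 5.8 0 0;18.4 7.8 0 0;23 9.7 0 0;27.6 11.7 0 0;32.2 13.6 0 0;36.8 15.6 0 0;41.4 17.5 0 0;46 19.5 0 0'; python3 st.py
```

```text
time_s: 11.25
ee_pos: [0.8888, 0.3975, 0.2665]
orientation: [-0.001, 0.924, 0.373, 0.084]
force: [0.4, 0.1, -0.9]
grip_width: 0.0349
grip_force: 61.1
joints [0.3366 1.1641 0.0882 0.0094 1.7219 1.1424] tilt 9.606577419628355 az 22.481291574149235 err deg 26.02448708228188 want dir in tool [0.4027 0.1743 0.8986]
```

```bash
python3 -m inch '46 20 -20 0;46 20 -20 0;46 20 -20 0;46 20 -20 0;46 20 -20 0;46 20 -20 0;46 20 -20 0;46 20 -20 0;46 20 -20 0;46 20 -20 0'; python3 st.py
```

```text
time_s: 12.25
ee_pos: [0.8879, 0.3795, 0.3311]
orientation: [-0.001, 0.922, 0.372, 0.104]
force: [-0.4, -0.7, -1.1]
grip_width: 0.0346
grip_force: 61.1
joints [0.3167 1.0953 0.0884 0.0166 1.7495 1.1251] tilt 11.977050086652694 az 22.65989697353509 err deg 23.656935593637737 want dir in tool [0.3675 0.1611 0.916 ]
```

```bash
python3 -m inch '46 20 0 0;46 20 0 0;46 20 0 0;46 20 0 0;46 20 0 0;46 20 0 0;46 20 0 0;46 20 0 0;46 20 0 0;46 20 0 0'; python3 st.py;  python3 -m inch '46 20 -8 0;46 20 -8 0;46 20 -8 0;46 20 -8 0;46 20 -8 0;46 20 -8 0;46 20 -8 0;46 20 -8 0;46 20 -8 0;46 20 -8 0'; python3 st.py
```

```text
time_s: 13.25
ee_pos: [0.919, 0.379, 0.2952]
orientation: [-0.001, 0.92, 0.371, 0.126]
force: [-0.9, -0.6, -1.1]
grip_width: 0.0346
grip_force: 61.1
joints [0.3044 1.1386 0.0891 0.0227 1.6619 1.1131] tilt 14.491954409871157 az 22.617735530452524 err deg 21.143946233108597 want dir in tool [0.3298 0.1461 0.9327]
time_s: 14.25
ee_pos: [0.9285, 0.3732, 0.3208]
orientation: [-0.001, 0.917, 0.37, 0.148]
force: [-0.8, 0.1, -0.8]
grip_width: 0.0343
grip_force: 61.1
joints [0.2938 1.1145 0.0893 0.029  1.6421 1.104 ] tilt 17.01646117089464 az 22.503813505740556 err deg 18.62067795636833 want dir in tool [0.2914 0.1306 0.9477]
```

```bash
python3 -m inch '46 20 -5 0;46 20 -5 0;46 20 -5 0;46 20 -5 0;46 20 -5 0;46 20 -5 0;46 20 -5 0;46 20 -5 0;46 20 -5 0;46 20 -5 0';  python3 -m inch '46 20 -5 0;46 20 -5 0;46 20 -5 0;46 20 -5 0;46 20 -5 0;46 20 -5 0;46 20 -5 0;46 20 -5 0;46 20 -5 0;46 20 -5 0'; python3 -m inch '46 20 -5 0;46 20 -5 0;46 20 -5 0;46 20 -5 0;46 20 -5 0;46 20 -5 0;46 20 -5 0;46 20 -5 0;46 20 -5 0;46 20 -5 0'; python3 st.py
```

```text
time_s: 15.25
ee_pos: [0.94, 0.3706, 0.3373]
orientation: [-0.001, 0.914, 0.369, 0.17]
force: [-0.1, 0.7, -1.7]
grip_width: 0.0347
grip_force: 61.1
time_s: 16.25
ee_pos: [0.9476, 0.3684, 0.3618]
orientation: [-0.001, 0.91, 0.367, 0.192]
force: [0.5, -0.4, -1.1]
grip_width: 0.0349
grip_force: 61.1
time_s: 17.25
ee_pos: [0.952, 0.3661, 0.3923]
orientation: [-0.001, 0.906, 0.365, 0.214]
force: [-0.1, 0.3, -1.1]
grip_width: 0.0343
grip_force: 61.1
joints [0.2748 1.0519 0.0893 0.0462 1.5723 1.0892] tilt 24.666309897751905 az 22.095460443358725 err deg 10.973396674454277 want dir in tool [0.1724 0.0807 0.9817]
```

```bash
python3 -m inch '46 22 0 0;46 22 0 0;46 22 0 0;46 22 0 0;46 22 0 0;46 22 0 0;46 22 0 0;46 22 0 0;46 22 0 0;46 22 0 0';  python3 -m inch '46 22 0 0;46 22 0 0;46 22 0 0;46 22 0 0;46 22 0 0;46 22 0 0;46 22 0 0;46 22 0 0;46 22 0 0;46 22 0 0'; python3 -m inch '46 22 0 0;46 22 0 0;46 22 0 0;46 22 0 0;46 22 0 0;46 22 0 0;46 22 0 0;46 22 0 0;46 22 0 0;46 22 0 0';  python3 -m inch '46 22 0 0;46 22 0 0;46 22 0 0;46 22 0 0;46 22 0 0;46 22 0 0;46 22 0 0;46 22 0 0;46 22 0 0;46 22 0 0'; python3 st.py
```

```text
time_s: 18.25
ee_pos: [0.9671, 0.3588, 0.4029]
orientation: [0.0, 0.901, 0.363, 0.235]
force: [-0.6, 0.4, -0.2]
grip_width: 0.0346
grip_force: 61.1
time_s: 19.25
ee_pos: [0.9766, 0.3526, 0.4235]
orientation: [0.001, 0.897, 0.361, 0.257]
force: [-0.0, 0.1, -0.6]
grip_width: 0.0347
grip_force: 61.1
time_s: 20.25
ee_pos: [0.9818, 0.3471, 0.4512]
orientation: [0.002, 0.891, 0.359, 0.278]
force: [0.4, 1.3, -0.2]
grip_width: 0.0347
grip_force: 61.1
time_s: 21.25
ee_pos: [0.9833, 0.342, 0.484]
orientation: [0.003, 0.885, 0.356, 0.299]
force: [0.7, -0.2, -1.3]
grip_width: 0.0347
grip_force: 61.1
joints [0.2337 0.9795 0.0893 0.0794 1.4702 1.0564] tilt 34.803598474572496 az 21.333475111108047 err deg 0.8421369088152583 want dir in tool [0.0121 0.0084 0.9999]
```

```bash
cat > tgt.py <<'E'
import sys; from h import *; from station import env
np.set_printoptions(precision=3,suppress=True)
off=float(sys.argv[1]); s=env.state(); M=rot(s["orientation"]).as_matrix()
import json; d=json.load(open("stud.json")); stud=np.array(d["stud"]); n=np.array(d["n"]); n/=np.linalg.norm(n)
T=stud+n*(off+.0016)   # TCP such that nut_thread is `off` outward of stud
print("delta tool cm",M.T@(T-s["ee_pos"])*100,"err deg",np.degrees(np.arccos(-M[:,2]@n)),"t",s["time_s"],s["joint_pos"],"F tool",M.T@s["force"],"M",M.T@s["moment"])
E
echo '{"stud":[0.5168,-0.2095,0.1614],"n":[-0.5437,-0.209,0.8128]}' > stud.json; python3 tgt.py 0.10
```

```text
delta tool cm [-78.48    4.713 -19.925] err deg 0.8421369088152583 t 21.25 [0.234 0.979 0.089 0.079 1.47  1.056] F tool [-0.433  0.334  1.422] M [ 0.144 -0.359  0.   ]
```

```bash
python3 -m inch '46 22 0 0;46 22 0 0;46 26 0 0;-4.6 0.3 -1.2 0;-9.2 0.6 -2.4 0;-13.8 0.8 -3.5 0;-18.4 1.1 -4.7 0;-23 1.4 -5.9 0;-27.6 1.7 -7 0;-32 1.9 -8.1 0'; python3 tgt.py 0.10
```

```text
time_s: 22.25
ee_pos: [0.7971, 0.1376, 0.3997]
orientation: [0.004, 0.885, 0.356, 0.3]
force: [0.3, 0.0, -0.1]
grip_width: 0.0348
grip_force: 61.1
delta tool cm [-50.531   3.008 -12.754] err deg 0.7410699647532203 t 22.25 [-0.016  0.169  1.385  0.255  1.029  0.72 ] F tool [0.15  0.151 0.208] M [ 0.126 -0.368  0.023]
```

```bash
python3 -m inch '-4.8 0.3 -1.2 0;-9.6 0.6 -2.4 0;-14.4 0.9 -3.6 0;-19.2 1.2 -4.8 0;-24 1.4 -6.1 0;-28.8 1.7 -7.3 0;-33.6 2 -8.5 0;-38.4 2.3 -9.7 0;-43.2 2.6 -10.9 0;-47 2.8 -11.9 0'; python3 tgt.py 0.10; python3 - <<'E'
from h import *; from station import env
import pickle
cs={n:env.capture(n) for n in("wrist","side","top")}; pickle.dump(cs,open("c1.pkl","wb"))
cv2.imwrite("pics/w3.png",cs["wrist"]["img"][...,::-1])
E
```

```text
time_s: 23.25
ee_pos: [0.4847, -0.2055, 0.2553]
orientation: [0.004, 0.885, 0.356, 0.299]
force: [0.7, -0.6, -2.1]
grip_width: 0.0345
grip_force: 61.1
delta tool cm [-3.503  0.181 -0.816] err deg 0.8042276558587652 t 23.25 [-0.921 -0.29   2.091  0.623  1.221 -0.299] F tool [-1.095  0.382  2.013] M [ 0.13  -0.32   0.011]
```

View pics/w3.png

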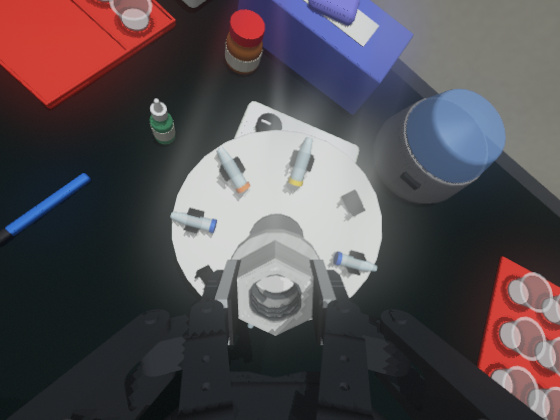

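The wrist view shows the nut square in the fingers at (277,285) and the disc nearly face-on, centred about (277,230), with tubes clear of the fingers. Refining the axis from this view.

```bash
cat > m1.py <<'E'
import pickle; from h import *
np.set_printoptions(precision=4,suppress=True)
c=pickle.load(open("c1.pkl","rb"))["wrist"]; C=cloud(c); hsv=cv2.cvtColor(c["img"],cv2.COLOR_RGB2HSV)
n=np.array([-.5437,-.209,.8128]); n/=np.linalg.norm(n); m=np.array([.5343,-.2028,.1354])
for tol in(.008,.003,.003):
    d=(C-m)@n; r=np.linalg.norm((C-m)-d[...,None]*n,axis=2)
    w=(abs(d)<tol)&(r<.11)&(r>.03)&(hsv[...,1]<50)&(hsv[...,2]>120)&(c["range_z"]>0)
    Q=C[w]; q=Q.mean(0); nn=np.linalg.svd(Q-q,full_matrices=False)[2][2]; nn*=np.sign(nn[2])
    e1=np.cross(nn,[0,0,1]);e1/=np.linalg.norm(e1);e2=np.cross(nn,e1)
    (cx,cy),rad=cv2.minEnclosingCircle(np.c_[(Q-q)@e1,(Q-q)@e2].astype(np.float32)); n=nn; m=q+cx*e1+cy*e2
    print(len(Q),nn,np.degrees(np.arccos(nn[2])),m,rad,"stud",m+.032*nn)
# nut top face in hand
import json
from station import env
s=env.state(); M=rot(s["orientation"]).as_matrix(); L=(C-s["ee_pos"])@M
w=(abs(L[...,2]+.0205)<.004)&(np.hypot(L[...,0],L[...,1])<.026)
P=L[w]; (cx,cy),r=cv2.minEnclosingCircle((P[:,:2]*1000).astype(np.float32)); print("nut top in tool",cx,cy,r,P[:,2].mean(),len(P)); q=P-P.mean(0); print("normal",np.linalg.svd(q,full_matrices=False)[2][2])
E
python3 m1.py
```

```text
19136 [-0.5455 -0.2113  0.811 ] 35.80261437099032 [ 0.5349 -0.2016  0.135 ] 0.09999943524599075 stud [ 0.5174 -0.2083  0.1609]
18637 [-0.5444 -0.2118  0.8116] 35.7472553952597 [ 0.5349 -0.2015  0.1349] 0.09999853372573853 stud [ 0.5175 -0.2083  0.1609]
18619 [-0.5444 -0.2119  0.8116] 35.74436704800368 [ 0.5349 -0.2015  0.1349] 0.09999848902225494 stud [ 0.5175 -0.2083  0.1609]
nut top in tool 3.4539666175842285 0.01087415125221014 24.593690872192383 -0.01973913352287343 3463
normal [ 0.0004  0.0016 -1.    ]
```

```bash
echo '{"stud":[0.5175,-0.2084,0.1609],"n":[-0.5442,-0.2116,0.8118]}' > stud.json; python3 tgt.py 0.03; python3 - <<'E'
import pickle; from h import *; from station import env
c=pickle.load(open("c1.pkl","rb"))["wrist"]; C=cloud(c); s=env.state(); M=rot(s["orientation"]).as_matrix(); L=(C-s["ee_pos"])@M*1000
w=(abs(L[...,2]+20)<3)&(abs(L[...,1])<4)&(abs(L[...,0])<30); P=L[w]; print(P[:,0].min(),P[:,0].max(),np.histogram(P[:,0],12)); 
E
```

```text
delta tool cm [-3.327  0.131  6.25 ] err deg 0.9410165745936907 t 23.4 [-0.921 -0.288  2.09   0.623  1.22  -0.294] F tool [-0.681 -0.235  1.044] M [ 0.089 -0.327 -0.008]
-21.139599353180543 20.635999654544 (array([ 69,  96, 124,   0,   0,   0,   0,   0,   2,  86, 127, 124]), array([-21.13959935, -17.65829944, -14.17699952, -10.6956996 ,
        -7.21439968,  -3.73309977,  -0.25179985,   3.22950007,
         6.71079999,  10.1920999 ,  13.67339982,  17.15469974,
        20.63599965]))
```

```bash
python3 -m inch '-1 0 1 0.14; -2 0.1 2 0.28; -3 0.13 3 0.42; -3.3 0.13 4 0.56; -3.3 0.13 5 0.7; -3.3 0.13 6 0.8; -3.3 0.13 6.2 0.9; -3.3 0.13 6.2 0.9; -3.3 0.13 6.2 0.9; -3.3 0.13 6.2 0.9'; python3 tgt.py 0.014; python3 tgt.py 0.004
```

```text
time_s: 24.4
ee_pos: [0.502, -0.2125, 0.188]
orientation: [-0.127, 0.952, -0.063, 0.271]
force: [0.5, 0.8, -0.4]
grip_width: 0.0351
grip_force: 61.2
delta tool cm [-0.148  0.284  1.571] err deg 0.8839541418096546 t 24.4 [-0.899 -0.159  2.117  0.665  1.085  0.513] F tool [ 0.047 -0.703  0.798] M [-0.201 -0.334 -0.041]
delta tool cm [-0.134  0.277  2.571] err deg 0.8839541418096546 t 24.4 [-0.899 -0.159  2.117  0.665  1.085  0.513] F tool [ 0.047 -0.703  0.798] M [-0.201 -0.334 -0.041]
```

```bash
python3 -m inch '-0.1 0.2 0.3 0; -0.15 0.28 0.6 0; -0.15 0.28 0.9 0; -0.15 0.28 1.2 0; -0.15 0.28 1.4 0; -0.15 0.28 1.55 0; -0.15 0.28 1.7 0; -0.15 0.28 1.8 0; -0.15 0.28 1.8 0; -0.15 0.28 1.8 0'; python3 tgt.py 0.01
```

```text
time_s: 25.4
ee_pos: [0.5097, -0.2112, 0.1709]
orientation: [-0.127, 0.952, -0.064, 0.271]
force: [-0.3, 0.8, -0.6]
grip_width: 0.0347
grip_force: 61.2
delta tool cm [ 0.089 -0.029  0.135] err deg 0.9113446147704599 t 25.4 [-0.883 -0.12   2.118  0.678  1.045  0.502] F tool [-0.713 -0.593  0.549] M [-0.16  -0.315 -0.014]
```

```bash
python3 -m inch '0.07 -0.02 0.05 0; 0.07 -0.02 0.1 0; 0.07 -0.02 0.2 0; 0.07 -0.02 0.3 0; 0.07 -0.02 0.4 0; 0.07 -0.02 0.5 0; 0.07 -0.02 0.55 0; 0.07 -0.02 0.55 0; 0.07 -0.02 0.55 0; 0.07 -0.02 0.55 0'; python3 tgt.py 0.00
```

```text
time_s: 26.4
ee_pos: [0.5132, -0.2101, 0.1668]
orientation: [-0.127, 0.952, -0.064, 0.271]
force: [-0.6, -0.3, -1.0]
grip_width: 0.0347
grip_force: 61.2
delta tool cm [ 0.035 -0.018  0.584] err deg 0.9126710659567279 t 26.4 [-0.875 -0.108  2.116  0.682  1.033  0.501] F tool [-0.976  0.609  0.421] M [-0.208 -0.329  0.014]
```

```bash
python3 -m inch '0.03 -0.01 0.1 0; 0.03 -0.01 0.2 0; 0.03 -0.01 0.3 0; 0.03 -0.01 0.4 0; 0.03 -0.01 0.5 0; 0.03 -0.01 0.6 0; 0.03 -0.01 0.65 0; 0.03 -0.01 0.7 0; 0.03 -0.01 0.7 0; 0.03 -0.01 0.7 0'; python3 tgt.py 0.00
```

```text
time_s: 27.4
ee_pos: [0.5172, -0.2085, 0.1612]
orientation: [-0.127, 0.952, -0.064, 0.271]
force: [-0.5, 0.2, -1.7]
grip_width: 0.0348
grip_force: 61.2
delta tool cm [ 0.01  -0.006 -0.119] err deg 0.9141257995018894 t 27.4 [-0.866 -0.094  2.115  0.687  1.018  0.499] F tool [-1.25   0.307  1.152] M [-0.175 -0.282 -0.066]
```

```bash
python3 -m inch '0 0 0.03 0; 0 0 0.06 0;0 0 0.09 0;0 0 0.12 0;0 0 0.15 0;0 0 0.18 0;0 0 0.2 0;0 0 0.2 0;0 0 0.2 0;0 0 0.2 0'; python3 tgt.py 0.00
```

```text
time_s: 28.4
ee_pos: [0.5182, -0.2081, 0.1595]
orientation: [-0.127, 0.952, -0.064, 0.271]
force: [0.3, -0.0, -0.3]
grip_width: 0.0347
grip_force: 61.2
delta tool cm [ 0.01  -0.007 -0.318] err deg 0.916009036515227 t 28.4 [-0.863 -0.09   2.115  0.688  1.013  0.498] F tool [0.057 0.087 0.406] M [-0.151 -0.325  0.045]
```

```bash
python3 -m inch '0 0 0.03 0; 0 0 0.06 0;0 0 0.09 0;0 0 0.12 0;0 0 0.15 0;0 0 0.18 0;0 0 0.2 0;0 0 0.2 0;0 0 0.2 0;0 0 0.2 0'; python3 tgt.py 0.00
```

```text
time_s: 29.4
ee_pos: [0.5188, -0.2081, 0.159]
orientation: [-0.127, 0.952, -0.064, 0.27]
force: [-15.9, 0.4, 14.0]
grip_width: 0.0341
grip_force: 63.6
delta tool cm [-0.01  -0.017 -0.389] err deg 0.9488679468483175 t 29.4 [-0.862 -0.088  2.114  0.688  1.012  0.497] F tool [ -6.54   -3.401 -19.832] M [ 0.426 -1.334 -0.048]
```

Contact at about 4 mm past the thread end, 20 N. Backing off along the helix with light pressure.

```bash
python3 -m inch '0 0 -0.06 0; 0 0 -0.09 -0.14;0 0 -0.11 -0.28;0 0 -0.14 -0.42;0 0 -0.17 -0.56;0 0 -0.19 -0.7;0 0 -0.22 -0.84;0 0 -0.25 -0.98;0 0 -0.27 -1.1;0 0 -0.27 -1.1'; python3 tgt.py 0.00
```

```text
time_s: 30.4
ee_pos: [0.5176, -0.2083, 0.1607]
orientation: [0.033, 0.844, 0.445, 0.297]
force: [-8.9, -0.7, 6.5]
grip_width: 0.0349
grip_force: 62.5
delta tool cm [-0.003  0.006 -0.182] err deg 0.932300240017327 t 30.4 [-0.865 -0.092  2.114  0.687  1.017 -0.605] F tool [ -1.263  -4.05  -10.212] M [ 0.94  -0.275 -0.073]
```

```bash
python3 -m inch '0 0 -0.02 -0.12; 0 0 -0.045 -0.24;0 0 -0.07 -0.36;0 0 -0.09 -0.48;0 0 -0.115 -0.6;0 0 -0.14 -0.72;0 0 -0.15 -0.8;0 0 -0.15 -0.8;0 0 -0.15 -0.8;0 0 -0.15 -0.8'; python3 tgt.py 0.00
```

```text
time_s: 31.4
ee_pos: [0.5162, -0.2082, 0.1614]
orientation: [0.145, 0.606, 0.737, 0.261]
force: [-12.3, 1.7, 7.4]
grip_width: 0.0348
grip_force: 62.7
delta tool cm [-0.053  0.075 -0.055] err deg 0.997629718270729 t 31.4 [-0.867 -0.095  2.115  0.685  1.021 -1.401] F tool [  5.193  -5.645 -12.265] M [ 1.278  0.703 -0.01 ]
```

```bash
python3 -m inch '0 0 -0.02 -0.12; 0 0 -0.045 -0.24;0 0 -0.06 -0.34;0 0 -0.075 -0.4;0 0 -0.075 -0.4;0 0 -0.075 -0.4;0 0 -0.075 -0.4;0 0 -0.075 -0.4;0 0 -0.075 -0.4;0 0 -0.075 -0.4'; python3 tgt.py 0.00
```

```text
time_s: 32.4
ee_pos: [0.5157, -0.2081, 0.1613]
orientation: [0.194, 0.448, 0.843, 0.227]
force: [-6.6, 0.8, 1.8]
grip_width: 0.0346
grip_force: 61.9
delta tool cm [-0.109  0.079 -0.039] err deg 1.0126033459537502 t 32.4 [-0.867 -0.096  2.116  0.685  1.022 -1.8  ] F tool [ 3.926 -3.007 -4.853] M [0.793 0.832 0.047]
```

```bash
python3 -m inch '0.05 -0.04 0 -0.1; 0.05 -0.04 0 -0.2;0.05 -0.04 0 -0.3;0.05 -0.04 0.05 -0.3;0.05 -0.04 0.1 -0.3;0.05 -0.04 0.15 -0.3;0.05 -0.04 0.15 -0.3;0.05 -0.04 0.15 -0.3;0.05 -0.04 0.15 -0.3;0.05 -0.04 0.15 -0.3'; python3 tgt.py 0.00
```

```text
time_s: 33.4
ee_pos: [0.5164, -0.208, 0.1598]
orientation: [0.226, 0.317, 0.9, 0.195]
force: [-5.4, -0.5, -2.2]
grip_width: 0.0351
grip_force: 61.3
delta tool cm [-0.132  0.073 -0.206] err deg 0.976074747394794 t 33.4 [-0.866 -0.093  2.117  0.687  1.017 -2.101] F tool [ 4.029 -4.05  -1.117] M [ 0.957  0.842 -0.023]
```

The nut dropped in (axial force gone, 2 mm deeper). Lowering further onto the thread.

```bash
python3 -m inch '0.04 -0.04 0.05 0; 0.04 -0.04 0.1 0;0.04 -0.04 0.15 0;0.04 -0.04 0.2 0;0.04 -0.04 0.25 0;0.04 -0.04 0.3 0;0.04 -0.04 0.3 0;0.04 -0.04 0.3 0;0.04 -0.04 0.3 0;0.04 -0.04 0.3 0'; python3 tgt.py 0.00
```

```text
time_s: 34.4
ee_pos: [0.5178, -0.2075, 0.1575]
orientation: [0.226, 0.317, 0.9, 0.195]
force: [-6.6, 0.6, -0.2]
grip_width: 0.0349
grip_force: 61.7
delta tool cm [-0.13   0.082 -0.473] err deg 0.9369850271907512 t 34.4 [-0.863 -0.088  2.117  0.69   1.01  -2.104] F tool [ 5.058 -2.814 -3.173] M [0.836 0.978 0.013]
```

```bash
python3 -m inch '0.02 -0.02 0.02 0; 0.03 -0.02 0.04 0;0.03 -0.02 0.06 0;0.03 -0.02 0.08 0;0.03 -0.02 0.1 0;0.03 -0.02 0.12 0;0.03 -0.02 0.12 0;0.03 -0.02 0.12 0;0.03 -0.02 0.12 0;0.03 -0.02 0.12 0'; python3 tgt.py 0.00
```

```text
time_s: 35.4
ee_pos: [0.518, -0.2075, 0.1574]
orientation: [0.227, 0.316, 0.9, 0.195]
force: [-16.2, 0.1, 9.0]
grip_width: 0.0348
grip_force: 63.3
delta tool cm [-0.123  0.081 -0.492] err deg 0.9366438472495155 t 35.4 [-0.863 -0.088  2.117  0.69   1.01  -2.105] F tool [  8.822  -3.256 -15.929] M [0.855 1.635 0.081]
```

Bottomed on the thread. Now clockwise, following the helix.

```bash
python3 -m inch '0.02 0 -0.06 0; 0.02 0 -0.035 0.13;0.02 0 -0.01 0.26;0.02 0 0.015 0.39;0.02 0 0.04 0.52;0.02 0 0.065 0.65;0.02 0 0.09 0.78;0.02 0 0.115 0.91;0.02 0 0.13 1.0;0.02 0 0.13 1.0'; python3 tgt.py 0.00
```

```text
time_s: 36.4
ee_pos: [0.5196, -0.2072, 0.1564]
orientation: [0.106, 0.71, 0.637, 0.28]
force: [-3.8, 0.6, 2.9]
grip_width: 0.0346
grip_force: 61.7
delta tool cm [-0.008  0.068 -0.672] err deg 0.8293163498155287 t 36.4 [-0.86  -0.084  2.117  0.693  1.005 -1.105] F tool [ 1.212 -1.823 -4.232] M [0.617 0.015 0.061]
```

```bash
python3 -m inch '0 0 0.025 0.13;0 0 0.05 0.26;0 0 0.075 0.39;0 0 0.1 0.52;0 0 0.125 0.65;0 0 0.15 0.78;0 0 0.175 0.91;0 0 0.2 1.04;0 0 0.23 1.2;0 0 0.23 1.2'; python3 tgt.py 0.00
```

```text
time_s: 37.4
ee_pos: [0.521, -0.207, 0.1546]
orientation: [-0.07, 0.946, 0.126, 0.292]
force: [-1.8, 0.2, 3.1]
grip_width: 0.0347
grip_force: 61.6
delta tool cm [ 0.046 -0.004 -0.893] err deg 0.820688951188422 t 37.4 [-0.857 -0.08   2.116  0.695  0.999  0.093] F tool [ 0.353 -0.918 -3.489] M [ 0.032 -0.198 -0.017]
```

```bash
python3 -m inch '0 0 0.025 0.13;0 0 0.05 0.26;0 0 0.075 0.39;0 0 0.1 0.52;0 0 0.125 0.65;0 0 0.15 0.78;0 0 0.175 0.91;0 0 0.2 1.04;0 0 0.2 1.04;0 0 0.2 1.04'; python3 tgt.py 0.00
```

```text
time_s: 38.4
ee_pos: [0.5221, -0.2071, 0.1529]
orientation: [-0.205, 0.884, -0.358, 0.219]
force: [-1.5, -2.3, 4.1]
grip_width: 0.0347
grip_force: 61.7
delta tool cm [-0.012 -0.076 -1.083] err deg 0.846345140948039 t 38.4 [-0.855 -0.075  2.116  0.696  0.994  1.126] F tool [ 1.701  0.243 -4.671] M [-0.335  0.321 -0.009]
```

```bash
python3 -m inch '0 0 -0.02 0;0 0 -0.02 0;0 0 -0.02 0;0 0 -0.02 0;0 0 -0.02 0;0 0 -0.02 0;0 0 -0.02 0;0 0 -0.02 0;0 0 -0.02 0;0 0 -0.02 0' 0.3; python3 -m inch '0 0 -0.5 0;0 0 -1.5 0;0 0 -3 0;0 0 -5 0;0 0 -7 0;0 0 -9 0;0 0 -11 0;0 0 -12 0;0 0 -12 0;0 0 -12 0'; python3 - <<'E'
from h import *; from station import env
c=env.capture("wrist"); cv2.imwrite("pics/w4.png",c["img"][...,::-1])
import json; d=json.load(open("stud.json")); n=np.array(d["n"]);n/=np.linalg.norm(n); st=np.array(d["stud"]); C=cloud(c)
L=C-st; h=L@n; r=np.linalg.norm(L-h[...,None]*n,axis=2); w=(r<.021)&(r>.014)&(h>-.005)&(h<.025); P=C[w]; 
i=abs(h[w]-np.median(h[w]))<.003; P=P[i]; nn=np.linalg.svd(P-P.mean(0),full_matrices=False)[2][2]; nn*=np.sign(nn[2]); print("nut top h",np.median(h[w]),len(P),"angle",np.degrees(np.arccos(nn@n)))
E
```

```text
time_s: 39.4
ee_pos: [0.5211, -0.2061, 0.152]
orientation: [-0.206, 0.883, -0.361, 0.217]
force: [-0.2, -0.3, -0.7]
grip_width: 0.0554
grip_force: 0.0
time_s: 40.4
ee_pos: [0.4572, -0.231, 0.2503]
orientation: [-0.206, 0.883, -0.361, 0.217]
force: [-0.0, 0.7, -0.5]
grip_width: 0.0554
grip_force: 0.0
nut top h 0.009785471105248338 721 angle 0.7996081112873429
```

View pics/w4.png

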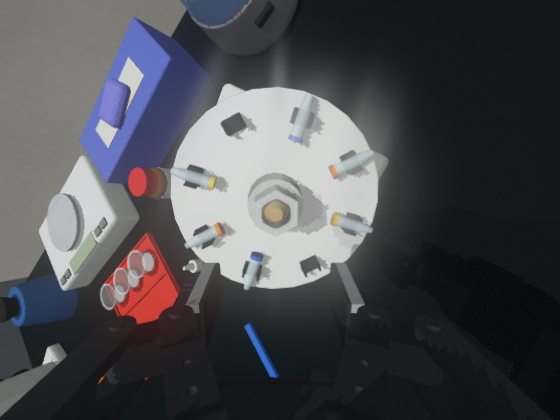

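The wrist view shows the nut seated square on the stud at (273,200), brass visible in its bore, and the tubes, marker and bottles undisturbed. Handing in.

```bash
python3 -c "
from station import env; print(env.job_done())"
```

```text
the job is handed in; nothing more can be done
None
```

The nut is on the stud, flange first and within about 1° of square: it dropped into the thread when backed off, went in about half a turn clockwise (6 mm), and was released; the job was handed in at about 40 s.

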